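# Load the sample caddy by cap colour

## Robot

A 7-joint arm with a two-finger parallel gripper is mounted at the origin on a cart in front of the work surface, level with it; the furniture and walls round the work are solid. World frame = base frame: x ahead of the robot, y to its left, z up, the work surface at z = 0. Lengths are in m, angles in rad, forces in N, time in s.
With the tool pointing down it reaches from about 0.425 to 0.925 m from the base axis. Payload 6.8 kg.
Tool frame: the origin (TCP) lies at the very end of the fingers, on their centre line; the grasp point (between the pads) lies 19 mm behind it; z points along the fingers, y is the line along which they close (so a half turn about z gives the same grasp; the last joint's range is limited). The gripper opens to 85 mm and grips with 20 to 120 N. Pads are 22 mm wide; open, the fingers measure 114 mm over their backs; the gripper's body (76 mm by 85 mm) begins 54 mm behind the grasp point. The pads swing forward as they close: fully open they stand 13 mm farther back than shut.
Start: joints at [-1.341, 0.477, 0.022, 1.555, -0.011, 1.109, -0.083], TCP at [0.224, 0.637, 0.231] pointing down, gripper open.
Joint ranges: [-2.96, 2.96], [-0.34, 2.1], [-1.41, 1.46], [0.24, 2.44], [-1.37, 4.51], [0.17, 1.92], [-2.96, 2.96]. Speed limits (rad/s): [2.39, 2.39, 3.14, 3.14, 3.14, 3.14, 3.14].

## Interface

Orientations are given as a rotation vector (axis times angle).
In Python, from bench import r gives the robot as it stands.
- The arm moves only by the shell command python3 -m jog 'ROWS' [FORCE]. ROWS is JSON, a list of rows, each an object of numbers: "fingers": the finger opening in m, from 0 to 0.0854; "x", "y", "z": the shift along the tool's x, y, z in m; "rx", "ry", "rz": the turn, a rotation vector about the tool's x, y, z in degrees. In form: [{"fingers": .., "x": .., "y": .., "z": .., "rx": .., "ry": .., "rz": ..}, ...]. A call has 1 to 8 rows; each row shifts and turns the commanded pose from where the row before left it, along the tool's axes as they then stand; what a row does not reach is not made up. A row lasts 1/8 s, in which the tool goes at most 62.5 mm and 10.7 degrees, less where a joint would pass 70% of its speed; a pose out of reach is approached as far as the arm can. A call is refused whole if a number of a shift passes 0.0625 or a number of a turn 10.7, either way. A call with a gripper value outside its range is refused whole. The fingers move at their own pace and stop on an object; FORCE is the grip in N (left out, the last holds). Time passes only in rows, so rows that do not move let the fingers close. It gives the time, the measured TCP pose, the force, the opening and the grip force at its end, in the units of the state.
- r.get_obs(): the state, without advancing time (a new reading comes with each control period).
- r.grab_frame(name): name is "scene" or "top" or "wrist"; returns (picture, depth): 420x560x3 uint8, red, green, blue; 420x560 float32, m along the optical axis (not along the pixel's ray), 0 where there is no reading.
- r.get_calibration(name): a dict with "mtx" (3x3 intrinsics, pixels), "dist" ([k1, k2, p1, p2, k3] as OpenCV has them; the pictures are not rectified), "extrinsics" (4x4, takes a point from camera to world coordinates). Camera axes: x right, y down, z forward; pixel columns grow to the right and rows downward; lengths in m; the calibration is good to about 2 mm. A picture is of the moment at which its call begins: read the wrist's pose just before it. get_calibration takes no time and is no camera call; for the wrist camera it gives the pose at the moment of the call.
- r.hand_in(): hands the job in; it is judged then, once.
Trained networks look in the newest picture that a camera, given by its name, has taken for a name from the list of things; names that differ only in an ending like _2 or _b are one class to them, and where a whole thing is asked for, a point or a joint stands for the part that bears it (a point fixed in the world has none). Each returns a list of dicts, best first, with "score" (0 to 1); they miss things now and then, are a little off and sometimes report something else, mostly with a low value. They report only what shows in the picture. A call takes as long as a camera call. They do not tell look-alikes from the thing itself.
- r.search_frame(target, camera): "xyz" ([x, y, z] in m, in world coordinates, good to about 4 mm: the middle of the surface that is visible of it).
- r.landmark_of(target, camera): "xyz" ([x, y, z] in m, in world coordinates, good to about 4 mm: a listed point, or the origin of a listed thing).
The state is a dict: "clock": time; "joints": joint angles; "qvel": joint speeds; "tau": joint torques, N m; "tcp_pos": TCP position; "orientation": TCP orientation; "contact_force": force on the tool from outside, world axes, zero at the start; "moment": the same for the moment, N m; "grip_width": finger opening in m; "gripper_force": force on a finger pad.
Only numpy, scipy, OpenCV 4.12 (cv2) and the standard library are available. Lean on these libraries where they do the work, as an engineer would, in place of code of your own. Each camera call takes 0.05 s, during which the arm holds its last target. There are 200 camera calls.

## Task

Gather the four amber vials with red, yellow, blue and green caps into the white caddy, each standing upright on the floor of the holder of its own cap colour. Leave the amber vial with the black cap and the white bottle with the blue cap standing where they are: they do not belong to this batch.

Things in the scene. Friction and masses are not known exactly. Their poses are not given: they have to be found in the camera images.
- red_vial_mid (a point): small amber-brown glass vial with a red screw cap, upright and loose: a cylinder 24 mm in diameter, 54 mm high (cap the top 12 mm), 16 to 33 g. The point is its centre, 27 mm above its underside; z axis up.
- yellow_vial_mid (a point): small amber-brown glass vial with a yellow screw cap, upright and loose: a cylinder 24 mm in diameter, 54 mm high (cap the top 12 mm), 16 to 33 g. The point is its centre, 27 mm above its underside; z axis up.
- blue_vial_mid (a point): small amber-brown glass vial with a blue screw cap, upright and loose: a cylinder 24 mm in diameter, 54 mm high (cap the top 12 mm), 16 to 33 g. The point is its centre, 27 mm above its underside; z axis up.
- green_vial_mid (a point): small amber-brown glass vial with a green screw cap, upright and loose: a cylinder 24 mm in diameter, 54 mm high (cap the top 12 mm), 16 to 33 g. The point is its centre, 27 mm above its underside; z axis up.
- red_cup: red round plastic cup holder, open at the top, fixed in the low white caddy tray (which holds all four holders in a 2 x 2 pattern, 72 mm between centres, in any order; tray 164 x 164 mm, its rim 18 mm above the worktop). Outer diameter 48 mm, inner 40 mm, 14 mm high, its floor 2 mm thick. Origin: centre of its underside, 4 mm above the worktop; z axis up. A vial standing in it has its underside 2 mm above this origin.
- yellow_cup: yellow round plastic cup holder, open at the top, fixed in the low white caddy tray (which holds all four holders in a 2 x 2 pattern, 72 mm between centres, in any order; tray 164 x 164 mm, its rim 18 mm above the worktop). Outer diameter 48 mm, inner 40 mm, 14 mm high, its floor 2 mm thick. Origin: centre of its underside, 4 mm above the worktop; z axis up. A vial standing in it has its underside 2 mm above this origin.
- blue_cup: blue round plastic cup holder, open at the top, fixed in the low white caddy tray (which holds all four holders in a 2 x 2 pattern, 72 mm between centres, in any order; tray 164 x 164 mm, its rim 18 mm above the worktop). Outer diameter 48 mm, inner 40 mm, 14 mm high, its floor 2 mm thick. Origin: centre of its underside, 4 mm above the worktop; z axis up. A vial standing in it has its underside 2 mm above this origin.
- green_cup: green round plastic cup holder, open at the top, fixed in the low white caddy tray (which holds all four holders in a 2 x 2 pattern, 72 mm between centres, in any order; tray 164 x 164 mm, its rim 18 mm above the worktop). Outer diameter 48 mm, inner 40 mm, 14 mm high, its floor 2 mm thick. Origin: centre of its underside, 4 mm above the worktop; z axis up. A vial standing in it has its underside 2 mm above this origin.
- black_vial_mid (a point): amber-brown glass vial like the others but with a black screw cap, 24 mm in diameter, 54 mm high, upright and loose; it does not belong in the caddy. The point is its centre, 27 mm above its underside.
- white_bottle_mid (a point): opaque white plastic bottle with a blue screw cap, upright and loose; body 34 mm in diameter, cap 22 mm, 54 mm high; it does not belong in the caddy. The point is its centre, 27 mm above its underside.
Things that resemble listed ones, but are neither listed nor needed, are in the scene too. Several things look just like the red_cup: the one meant starts farthest to the robot's right.

How it is judged:
At the end, for the whole second after the job is handed in: Each colour-capped amber vial stands upright (0.15 rad) on the floor of its own colour's holder, within 11 mm of its centre and 5 mm in height, released and at rest; the black-capped vial and white bottle stand within 30 mm of where they started (horizontal distance between red_vial_mid and red_cup below 0.011 m and z of red_vial_mid in the frame of red_cup between 0.024 and 0.034 m and angle between each of red_vial_mid, yellow_vial_mid, blue_vial_mid, green_vial_mid, black_vial_mid, white_bottle_mid's own z axis and vertical below 0.15 rad and linear speed of each of red_vial, yellow_vial, blue_vial, green_vial below 0.02 m/s and horizontal distance between yellow_vial_mid and yellow_cup below 0.011 m and z of yellow_vial_mid in the frame of yellow_cup between 0.024 and 0.034 m and horizontal distance between blue_vial_mid and blue_cup below 0.011 m and z of blue_vial_mid in the frame of blue_cup between 0.024 and 0.034 m and horizontal distance between green_vial_mid and green_cup below 0.011 m and z of green_vial_mid in the frame of green_cup between 0.024 and 0.034 m and distance of each of black_vial_mid, white_bottle_mid from where it was at the start of the episode below 0.03 m); the robot touches nothing.
It fails at once if the black-capped vial is moved more than 30 mm or tipped over (distance of black_vial_mid from where it was at the start of the episode above 0.03 m or angle between black_vial_mid's own z axis and vertical above 0.5 rad).
It fails at once if the white bottle is moved more than 30 mm or tipped over (distance of white_bottle_mid from where it was at the start of the episode above 0.03 m or angle between white_bottle_mid's own z axis and vertical above 0.5 rad).
It also fails if it takes over 93 s, if anything falls off the work surface, if the arm or the gripper's body presses on something with over 40 N, if the wrist force passes 120 N, or if a joint passes its speed limit or range.

## Working session

There is one attempt and no reset: what is moved stays moved. The work goes in short steps, Python scripts to look and compute and a shell command to move; the robot and the scene stay as the last step left them, time stands still between calls to the robot, and variables do not carry over. Pictures are saved under pics/ and viewed, at most 14 in all, crops included, and the job is handed in when it is done.

```bash
ls; mkdir -p pics; cat > h.py <<'E'
import numpy as np, cv2
from bench import r
from scipy.spatial.transform import Rotation as R
def snap(c,fn):
    p,d=r.grab_frame(c); cv2.imwrite('pics/'+fn,p[:,:,::-1]); return p,d
def proj(c,pts):
    k=r.get_calibration(c);E=np.linalg.inv(np.array(k['extrinsics']))
    q,_=cv2.projectPoints(np.array(pts,float).reshape(-1,3),cv2.Rodrigues(E[:3,:3])[0],E[:3,3],np.array(k['mtx']),np.array(k['dist']))
    return q.reshape(-1,2)
E
python3 - <<'E'
from h import *
for c in('top','scene'):
    snap(c,c+'1.png')
    for n in ['red_vial_mid','yellow_vial_mid','blue_vial_mid','green_vial_mid','black_vial_mid','white_bottle_mid','red_cup','yellow_cup','blue_cup','green_cup']:
        for o in r.landmark_of(n,c): print(c,n,np.round(o['xyz'],3),round(o['score'],2),proj(c,o['xyz'])[0].round())
s=r.get_obs();print(s['clock'],s['tcp_pos'],R.from_rotvec(s['orientation']).as_matrix().round(3))
E
```

```text
pics
top red_vial_mid [ 0.473 -0.015  0.023] 0.58 [288. 199.]
top red_vial_mid [ 0.464 -0.116  0.026] 0.51 [322. 201.]
top yellow_vial_mid [ 0.529 -0.251  0.027] 0.43 [366. 178.]
top blue_vial_mid [ 0.606 -0.345  0.026] 0.59 [396. 152.]
top blue_vial_mid [ 0.605 -0.153  0.027] 0.18 [333. 154.]
top green_vial_mid [0.561 0.175 0.006] 0.6 [225. 173.]
top green_vial_mid [ 0.478 -0.013  0.026] 0.37 [288. 197.]
top black_vial_mid [ 0.603 -0.155  0.028] 0.62 [333. 155.]
top white_bottle_mid [ 0.605 -0.037  0.028] 0.57 [295. 155.]
top red_cup [ 0.293  0.391 -0.001] 0.67 [156. 263.]
top red_cup [0.481 0.243 0.007] 0.6 [204. 199.]
top red_cup [0.447 0.367 0.002] 0.59 [163. 212.]
top red_cup [ 0.53  -0.253  0.028] 0.26 [367. 177.]
top yellow_cup [0.488 0.164 0.002] 0.46 [230. 196.]
top blue_cup [0.559 0.246 0.006] 0.67 [202. 174.]
top blue_cup [ 0.529 -0.253  0.028] 0.61 [367. 178.]
top green_cup [0.56  0.175 0.004] 0.69 [226. 173.]
scene red_vial_mid [ 0.461 -0.115  0.028] 0.75 [319. 236.]
scene yellow_vial_mid [ 0.607 -0.152  0.029] 0.56 [366. 223.]
scene yellow_vial_mid [ 0.531 -0.251  0.024
[... 170 characters left out ...]
.014  0.026] 0.57 [297. 218.]
scene black_vial_mid [ 0.606 -0.153  0.03 ] 0.62 [366. 223.]
scene white_bottle_mid [ 0.605 -0.04   0.024] 0.53 [336. 208.]
scene white_bottle_mid [0.488 0.163 0.004] 0.27 [265. 198.]
scene red_cup [ 0.292  0.391 -0.001] 0.67 [177. 190.]
scene red_cup [0.481 0.238 0.004] 0.64 [249. 189.]
scene red_cup [ 0.446  0.362 -0.004] 0.64 [221. 180.]
scene yellow_cup [ 0.607 -0.349  0.028] 0.69 [426. 258.]
scene yellow_cup [0.484 0.166 0.003] 0.42 [263. 198.]
scene blue_cup [0.554 0.247 0.005] 0.54 [265. 182.]
scene green_cup [0.559 0.17  0.002] 0.71 [281. 191.]
1.1 [0.22369417 0.63688643 0.23131688] [[-0.943  0.331  0.   ]
 [ 0.331  0.943  0.   ]
 [ 0.     0.    -1.   ]]
```

View images.

```bash
python3 - <<'E'
import cv2
a=cv2.imread('pics/top1.png')[110:290,130:430];b=cv2.imread('pics/scene1.png')[140:320,150:450]
cv2.imwrite('pics/both.png',cv2.resize(cv2.vconcat([a,b]),None,fx=1.66,fy=1.66,interpolation=2))
E
```

```text
(no output)
```

View pics/both.png

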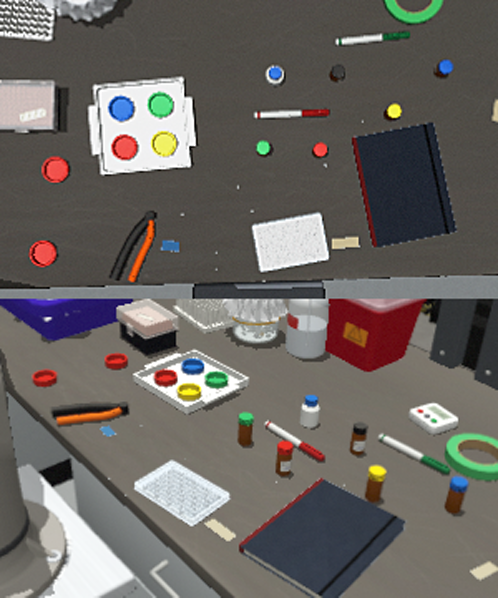

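The crop (scale 1.66) shows the top view above and the scene view below. In the top view the green vial is at (263,148), red (320,150), yellow (394,110), blue (445,68), black (338,72) and the white bottle (275,73). The caddy holders are blue (121,107), green (160,104), red (125,147) and yellow (164,144); two loose red decoy cups lie to the left. The network positions agree with these. Next I move over the caddy.

```bash
python3 -m jog '[{"rz":-9.65,"fingers":0.06},{"rz":-9.65},{"x":-0.037,"y":-0.048},{"x":-0.037,"y":-0.048},{"x":-0.037,"y":-0.048},{"x":-0.037,"y":-0.048},{"x":-0.037,"y":-0.048},{"x":-0.037,"y":-0.048}]' 25
```

```text
validation failed for argument at $[0]...
```

```bash
python3 -m jog '[{"x":-0.037,"y":-0.05},{"x":-0.037,"y":-0.05},{"y":-0.05},{}]'; python3 - <<'E'
from h import *
s=r.get_obs();print(s['clock'],s['tcp_pos'],R.from_rotvec(s['orientation']).as_matrix().round(3))
snap('wrist','w1.png')
for n in ['red_cup','yellow_cup','blue_cup','green_cup']:
    for o in r.landmark_of(n,'wrist'): print(n,np.round(o['xyz'],3),round(o['score'],2),proj('wrist',o['xyz'])[0].round())
E
```

```text
1.1 [0.22369417 0.63688643 0.23131688] [[-0.943  0.331  0.   ]
 [ 0.331  0.943  0.   ]
 [ 0.     0.    -1.   ]]
red_cup [0.295 0.389 0.002] 0.7 [105. 299.]validation failed for argument at $[0]...
```

View pics/w1.png

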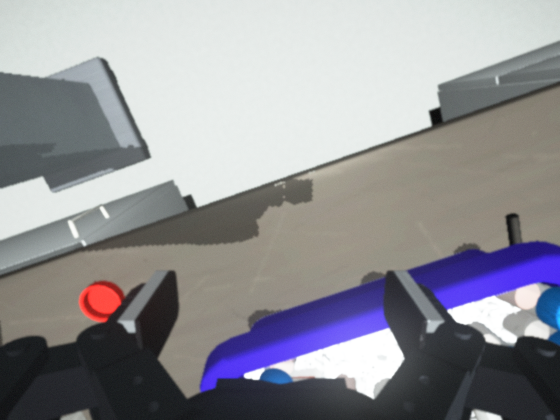

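The arm did not move: both jog calls were refused, so this is the start view, with a loose red decoy cup at (102,300) and the purple bin below. Rows probably need every key.

```bash
python3 -m jog '[{"fingers":0.06,"x":0,"y":0,"z":0,"rx":0,"ry":0,"rz":-9.65},{"fingers":0.06,"x":0,"y":0,"z":0,"rx":0,"ry":0,"rz":-9.65},{"fingers":0.06,"x":-0.037,"y":-0.048,"z":0,"rx":0,"ry":0,"rz":0},{"fingers":0.06,"x":-0.037,"y":-0.048,"z":0,"rx":0,"ry":0,"rz":0},{"fingers":0.06,"x":-0.037,"y":-0.048,"z":0,"rx":0,"ry":0,"rz":0},{"fingers":0.06,"x":-0.037,"y":-0.048,"z":0,"rx":0,"ry":0,"rz":0},{"fingers":0.06,"x":-0.037,"y":-0.048,"z":0,"rx":0,"ry":0,"rz":0},{"fingers":0.06,"x":-0.037,"y":-0.048,"z":0,"rx":0,"ry":0,"rz":0}]' 25
```

```text
clock: 2.35
tcp_pos: [0.4465, 0.347, 0.2316]
orientation: [0.001, 3.141, 0.001]
contact_force: [0.3, -0.5, -0.3]
grip_width: 0.0602
gripper_force: 0.0
```

```bash
python3 -m jog '[{"fingers":0.06,"x":-0.037,"y":-0.048,"z":0,"rx":0,"ry":0,"rz":0},{"fingers":0.06,"x":-0.037,"y":-0.048,"z":0,"rx":0,"ry":0,"rz":0},{"fingers":0.06,"x":-0.03,"y":-0.05,"z":0,"rx":0,"ry":0,"rz":0},{"fingers":0.06,"x":0,"y":0,"z":0,"rx":0,"ry":0,"rz":0}]'; python3 - <<'E'
from h import *
s=r.get_obs();print(s['clock'],s['tcp_pos'])
snap('wrist','w2.png')
for n in ['red_cup','yellow_cup','blue_cup','green_cup']:
    for o in r.landmark_of(n,'wrist'): print(n,np.round(o['xyz'],3),round(o['score'],2),proj('wrist',o['xyz'])[0].round())
print(np.round(r.get_calibration('wrist')['extrinsics'],3))
E
```

```text
clock: 2.85
tcp_pos: [0.552, 0.1963, 0.2316]
orientation: [0.017, 3.14, -0.004]
contact_force: [-0.3, 0.1, 0.0]
grip_width: 0.0604
gripper_force: 0.0
2.85 [0.55203614 0.19633162 0.23155715]
red_cup [0.485 0.242 0.004] 0.94 [320. 114.]
red_cup [ 0.447  0.364 -0.002] 0.82 [444.  74.]
yellow_cup [0.484 0.169 0.006] 0.76 [247. 114.]
blue_cup [0.552 0.244 0.005] 0.96 [318. 181.]
blue_cup [ 0.473 -0.015  0.027] 0.28 [ 47. 102.]
green_cup [0.56  0.169 0.007] 0.94 [249. 188.]
[[-0.003  0.958  0.286  0.476]
 [ 1.     0.003  0.002  0.203]
 [ 0.001  0.286 -0.958  0.373]
 [ 0.     0.     0.     1.   ]]
```

View pics/w2.png

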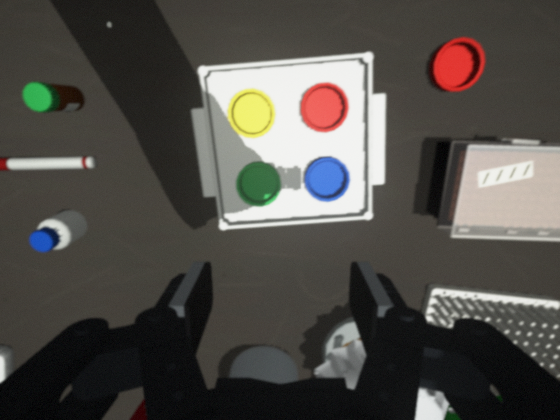

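The view shows yellow cup at (250,112), red (324,106), green (259,183), blue (326,178), and the green vial at (40,97); the networks agree. Next I refine cup centres by colour and depth, then move on to the green vial.

```bash
cat >> h.py <<'E'
def deproj(c,d,mask):
    k=r.get_calibration(c);E=np.array(k['extrinsics']);v,u=np.nonzero(mask&(d>0))
    n=cv2.undistortPoints(np.c_[u,v].astype(float).reshape(-1,1,2),np.array(k['mtx']),np.array(k['dist'])).reshape(-1,2)
    z=d[v,u];P=np.c_[n*z[:,None],z]
    return P@E[:3,:3].T+E[:3,3]
HUE={'red':(0,8),'yellow':(22,36),'green':(45,90),'blue':(98,125)}
def cup_or_cap(c,p,d,col,xy,rad=0.03):
    """rim/cap centre from the coloured points near xy: height and enclosing circle of upper points"""
    h=cv2.cvtColor(p,cv2.COLOR_RGB2HSV);H=h[...,0];lo,hi=HUE[col]
    m=(H>=lo)&(H<=hi)|((H>172)&(col=='red'));m&=(h[...,1]>120)&(h[...,2]>35)
    P=deproj(c,d,m);P=P[np.hypot(*(P[:,:2]-xy).T)<rad]
    if len(P)<20: return None
    zt=np.percentile(P[:,2],95);T=P[P[:,2]>zt-0.005]
    lo,hi=np.percentile(T[:,:2],[2,98],axis=0)
    return np.round([*((lo+hi)/2),zt],4),np.round(hi-lo,4),len(T)
E
python3 - <<'E'
from h import *
p,d=r.grab_frame('wrist')
for c,xy in dict(red=(.483,.241),yellow=(.485,.167),blue=(.555,.246),green=(.56,.171)).items(): print(c,cup_or_cap('wrist',p,d,c,xy))
print('gv',cup_or_cap('wrist',p,d,'green',(.472,-.015)))
E
python3 -m jog '[{"fingers":0.06,"x":0.02,"y":-0.055,"z":0,"rx":0,"ry":0,"rz":0},{"fingers":0.06,"x":0.02,"y":-0.055,"z":0,"rx":0,"ry":0,"rz":0},{"fingers":0.06,"x":0.02,"y":-0.055,"z":0,"rx":0,"ry":0,"rz":0},{"fingers":0.06,"x":0.02,"y":-0.046,"z":0,"rx":0,"ry":0,"rz":0},{"fingers":0.06,"x":0,"y":-0.06,"z":0,"rx":0,"ry":0,"rz":0},{"fingers":0.06,"x":0,"y":0,"z":0,"rx":0,"ry":0,"rz":0}]'; python3 - <<'E'
from h import *
p,d=snap('wrist','w3.png')
for c,xy in dict(red=(.462,-.115),yellow=(.53,-.252),blue=(.607,-.346),green=(.472,-.015)).items(): print(c,cup_or_cap('wrist',p,d,c,xy))
for n in ['red_vial_mid','yellow_vial_mid','green_vial_mid']:
    for o in r.landmark_of(n,'wrist'): print(n,np.round(o['xyz'],3),round(o['score'],2),proj('wrist',o['xyz'])[0].round())
E
```

```text
red (array([0.4821, 0.2369, 0.018 ]), array([0.0425, 0.0436]), 528)
yellow (array([0.487 , 0.1657, 0.018 ]), array([0.0427, 0.043 ]), 500)
blue (array([0.5532, 0.242 , 0.0178]), array([0.0437, 0.0425]), 399)
green (array([0.5581, 0.1696, 0.0175]), array([0.0425, 0.0417]), 212)
gv (array([ 0.4712, -0.0153,  0.0551]), array([0.0221, 0.022 ]), 726)
clock: 3.9
tcp_pos: [0.4685, -0.072, 0.2317]
orientation: [0.011, 3.141, -0.002]
contact_force: [0.9, 0.5, -0.2]
grip_width: 0.0602
gripper_force: 0.0
red (array([ 0.4649, -0.1142,  0.0548]), array([0.0218, 0.0216]), 530)
yellow (array([ 0.5298, -0.2477,  0.0543]), array([0.0217, 0.0216]), 483)
blue (array([ 0.6072, -0.3418,  0.0542]), array([0.0228, 0.0213]), 453)
green (array([ 0.4706, -0.0131,  0.0549]), array([0.0219, 0.0215]), 517)
red_vial_mid [ 0.466 -0.117  0.026] 0.66 [233. 178.]
yellow_vial_mid [ 0.531 -0.256  0.03 ] 0.77 [101. 240.]
green_vial_mid [ 0.469 -0.014  0.025] 0.74 [334. 181.]
```

View pics/w3.png

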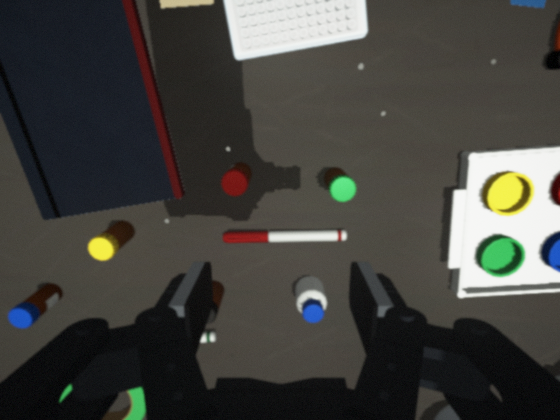

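The view shows the green vial at (343,187), red (235,180), yellow (103,245) and blue (22,316). All cap tops are about 54–55 mm up, as expected. I take green first.

```bash
python3 -m jog '[{"fingers":0.06,"x":-0.002,"y":0.058,"z":0,"rx":0,"ry":0,"rz":0},{"fingers":0.06,"x":0,"y":0,"z":0.05,"rx":0,"ry":0,"rz":0},{"fingers":0.06,"x":0,"y":0,"z":0.06,"rx":0,"ry":0,"rz":0},{"fingers":0.06,"x":0,"y":0,"z":0.06,"rx":0,"ry":0,"rz":0},{"fingers":0.06,"x":0,"y":0,"z":0.045,"rx":0,"ry":0,"rz":0},{"fingers":0.06,"x":0,"y":0,"z":0,"rx":0,"ry":0,"rz":0},{"fingers":0.015,"x":0,"y":0,"z":0,"rx":0,"ry":0,"rz":0},{"fingers":0.015,"x":0,"y":0,"z":0,"rx":0,"ry":0,"rz":0}]' 25
```

```text
clock: 5.1
tcp_pos: [0.4728, -0.0099, 0.0183]
orientation: [0.001, 3.138, 0.001]
contact_force: [0.0, -0.4, -0.0]
grip_width: 0.0242
gripper_force: 0.0
```

```bash
python3 -m jog '[{"fingers":0.015,"x":0,"y":0,"z":0,"rx":0,"ry":0,"rz":0},{"fingers":0.015,"x":0,"y":0,"z":0,"rx":0,"ry":0,"rz":0},{"fingers":0.015,"x":0,"y":0,"z":-0.02,"rx":0,"ry":0,"rz":0},{"fingers":0.015,"x":0,"y":0,"z":-0.06,"rx":0,"ry":0,"rz":0},{"fingers":0.015,"x":0,"y":0,"z":0,"rx":0,"ry":0,"rz":0}]'
```

```text
clock: 5.72
tcp_pos: [0.4746, -0.0101, 0.1011]
orientation: [0.002, 3.132, 0.003]
contact_force: [0.2, 0.7, -0.4]
grip_width: 0.0232
gripper_force: 24.7
```

```bash
python3 -m jog '[{"fingers":0.015,"x":-0.0215,"y":0.045,"z":0,"rx":0,"ry":0,"rz":0},{"fingers":0.015,"x":-0.0215,"y":0.045,"z":0,"rx":0,"ry":0,"rz":0},{"fingers":0.015,"x":-0.0215,"y":0.045,"z":0,"rx":0,"ry":0,"rz":0},{"fingers":0.015,"x":-0.0215,"y":0.045,"z":0,"rx":0,"ry":0,"rz":0},{"fingers":0.015,"x":0,"y":0,"z":0,"rx":0,"ry":0,"rz":0},{"fingers":0.015,"x":0,"y":0,"z":0,"rx":0,"ry":0,"rz":0},{"fingers":0.015,"x":0,"y":0,"z":0,"rx":0,"ry":0,"rz":0}]'; python3 - <<'E'
from h import *
p,d=snap('wrist','w4.png')
print(cup_or_cap('wrist',p,d,'green',(.558,.17),.05),r.get_obs()['tcp_pos'])
E
```

```text
clock: 6.6
tcp_pos: [0.5568, 0.1679, 0.0963]
orientation: [-0.005, -3.141, 0.001]
contact_force: [0.2, 0.3, -0.4]
grip_width: 0.0233
gripper_force: 24.7
(array([0.5544, 0.167 , 0.1325]), array([0.0216, 0.0218]), 3495) [0.55689035 0.1680091  0.09638086]
```

View pics/w4.png

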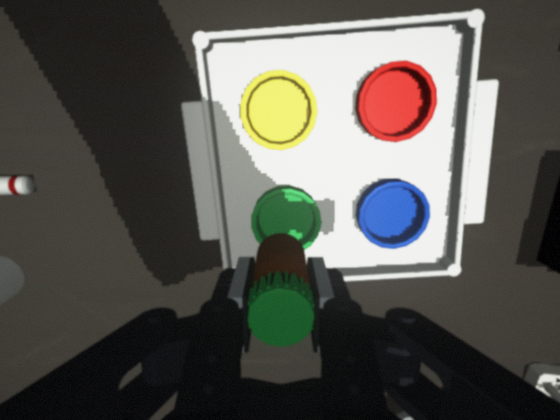

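The vial is held upright, cap at (281,310), just in front of the green cup at (286,220). A small correction, then lower.

```bash
python3 -m jog '[{"fingers":0.015,"x":-0.0035,"y":0.0025,"z":0.02,"rx":0,"ry":0,"rz":0},{"fingers":0.015,"x":0,"y":0,"z":0.032,"rx":0,"ry":0,"rz":0},{"fingers":0.015,"x":0,"y":0,"z":0.014,"rx":0,"ry":0,"rz":0},{"fingers":0.015,"x":0,"y":0,"z":0.006,"rx":0,"ry":0,"rz":0},{"fingers":0.015,"x":0,"y":0,"z":0,"rx":0,"ry":0,"rz":0},{"fingers":0.015,"x":0,"y":0,"z":0,"rx":0,"ry":0,"rz":0}]'
```

```text
clock: 7.4
tcp_pos: [0.5611, 0.1721, 0.0246]
orientation: [0.002, 3.141, 0.001]
contact_force: [0.2, 0.4, -0.2]
grip_width: 0.0232
gripper_force: 25.1
```

```bash
python3 -m jog '[{"fingers":0.05,"x":0,"y":0,"z":0,"rx":0,"ry":0,"rz":0},{"fingers":0.05,"x":0,"y":0,"z":0,"rx":0,"ry":0,"rz":0},{"fingers":0.05,"x":0,"y":0,"z":0,"rx":0,"ry":0,"rz":0},{"fingers":0.05,"x":0,"y":0,"z":-0.04,"rx":0,"ry":0,"rz":0},{"fingers":0.05,"x":0,"y":0,"z":-0.05,"rx":0,"ry":0,"rz":0},{"fingers":0.06,"x":0.016,"y":-0.048,"z":0,"rx":0,"ry":0,"rz":0},{"fingers":0.06,"x":0.016,"y":-0.048,"z":0,"rx":0,"ry":0,"rz":0},{"fingers":0.06,"x":0.016,"y":-0.048,"z":0,"rx":0,"ry":0,"rz":0}]'
```

```text
clock: 8.4
tcp_pos: [0.5121, 0.0268, 0.1146]
orientation: [0.001, 3.141, 0.0]
contact_force: [0.9, -0.6, 0.9]
grip_width: 0.06
gripper_force: 0.0
```

```bash
python3 -m jog '[{"fingers":0.06,"x":0.016,"y":-0.048,"z":0,"rx":0,"ry":0,"rz":0},{"fingers":0.06,"x":0.016,"y":-0.048,"z":0,"rx":0,"ry":0,"rz":0},{"fingers":0.06,"x":0.016,"y":-0.046,"z":0,"rx":0,"ry":0,"rz":0},{"fingers":0.06,"x":0,"y":0,"z":0,"rx":0,"ry":0,"rz":0},{"fingers":0.06,"x":0,"y":0,"z":0,"rx":0,"ry":0,"rz":0}]'; python3 - <<'E'
from h import *
p,d=snap('top','t2.png')
print(cup_or_cap('top',p,d,'green',(.558,.17),.03))
cv2.imwrite('pics/t2c.png',cv2.resize(p[130:230,180:380,::-1],None,fx=3,fy=3))
E
```

```text
clock: 9.02
tcp_pos: [0.4648, -0.1135, 0.1144]
orientation: [0.002, 3.141, 0.001]
contact_force: [-0.6, 0.4, 0.8]
grip_width: 0.0604
gripper_force: 0.0
(array([0.5582, 0.1717, 0.0627]), array([0.0236, 0.021 ]), 46)
```

View pics/t2c.png

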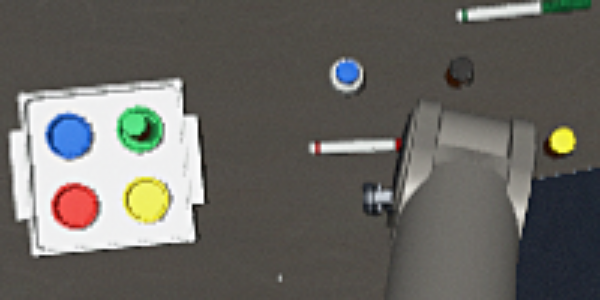

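The green vial stands in the green cup, at (140,128) in the crop; the measured centre is 2 mm from the cup centre. Now red.

```bash
python3 -m jog '[{"fingers":0.06,"x":0,"y":-0.0005,"z":0.05,"rx":0,"ry":0,"rz":0},{"fingers":0.06,"x":0,"y":0,"z":0.047,"rx":0,"ry":0,"rz":0},{"fingers":0.06,"x":0,"y":0,"z":0,"rx":0,"ry":0,"rz":0},{"fingers":0.06,"x":0,"y":0,"z":0,"rx":0,"ry":0,"rz":0},{"fingers":0.015,"x":0,"y":0,"z":0,"rx":0,"ry":0,"rz":0},{"fingers":0.015,"x":0,"y":0,"z":0,"rx":0,"ry":0,"rz":0},{"fingers":0.015,"x":0,"y":0,"z":0,"rx":0,"ry":0,"rz":0},{"fingers":0.015,"x":0,"y":0,"z":0,"rx":0,"ry":0,"rz":0}]' 25
```

```text
clock: 10.07
tcp_pos: [0.4656, -0.1144, 0.0187]
orientation: [0.002, 3.139, 0.0]
contact_force: [-1.7, 0.5, 8.5]
grip_width: 0.0232
gripper_force: 24.5
```

```bash
python3 -m jog '[{"fingers":0.015,"x":0,"y":0,"z":-0.03,"rx":0,"ry":0,"rz":0},{"fingers":0.015,"x":0,"y":0,"z":-0.05,"rx":0,"ry":0,"rz":0},{"fingers":0.015,"x":-0.0028,"y":0.0585,"z":0,"rx":0,"ry":0,"rz":0},{"fingers":0.015,"x":-0.0028,"y":0.0585,"z":0,"rx":0,"ry":0,"rz":0},{"fingers":0.015,"x":-0.0028,"y":0.0585,"z":0,"rx":0,"ry":0,"rz":0},{"fingers":0.015,"x":-0.0028,"y":0.0585,"z":0,"rx":0,"ry":0,"rz":0},{"fingers":0.015,"x":-0.0028,"y":0.0585,"z":0,"rx":0,"ry":0,"rz":0},{"fingers":0.015,"x":-0.0025,"y":0.0585,"z":0,"rx":0,"ry":0,"rz":0}]'
```

```text
clock: 11.08
tcp_pos: [0.4815, 0.2386, 0.0982]
orientation: [0.002, 3.14, 0.001]
contact_force: [1.4, -0.3, 0.5]
grip_width: 0.0234
gripper_force: 24.8
```

```bash
python3 -m jog '[{"fingers":0.015,"x":0,"y":0,"z":0,"rx":0,"ry":0,"rz":0},{"fingers":0.015,"x":0,"y":0,"z":0,"rx":0,"ry":0,"rz":0},{"fingers":0.015,"x":0,"y":0,"z":0,"rx":0,"ry":0,"rz":0}]'; python3 - <<'E'
from h import *
p,d=snap('wrist','w5.png')
print(cup_or_cap('wrist',p,d,'red',(.482,.237),.05),r.get_obs()['tcp_pos'])
E
```

```text
clock: 11.45
tcp_pos: [0.4815, 0.2347, 0.0975]
orientation: [-0.006, -3.142, 0.001]
contact_force: [-0.2, -0.4, 0.2]
grip_width: 0.0231
gripper_force: 24.8
(array([0.4796, 0.2337, 0.1332]), array([0.0213, 0.0217]), 3410) [0.48152719 0.23477998 0.09750066]
```

```bash
python3 -m jog '[{"fingers":0.015,"x":-0.002,"y":0.002,"z":0.02,"rx":0,"ry":0,"rz":0},{"fingers":0.015,"x":0,"y":0,"z":0.032,"rx":0,"ry":0,"rz":0},{"fingers":0.015,"x":0,"y":0,"z":0.014,"rx":0,"ry":0,"rz":0},{"fingers":0.015,"x":0,"y":0,"z":0.0065,"rx":0,"ry":0,"rz":0},{"fingers":0.015,"x":0,"y":0,"z":0,"rx":0,"ry":0,"rz":0},{"fingers":0.015,"x":0,"y":0,"z":0,"rx":0,"ry":0,"rz":0}]'
```

```text
clock: 12.25
tcp_pos: [0.4839, 0.2387, 0.0255]
orientation: [0.002, 3.141, 0.001]
contact_force: [0.0, 1.3, -0.1]
grip_width: 0.0235
gripper_force: 25.1
```

```bash
python3 -m jog '[{"fingers":0.05,"x":0,"y":0,"z":0,"rx":0,"ry":0,"rz":0},{"fingers":0.05,"x":0,"y":0,"z":0,"rx":0,"ry":0,"rz":0},{"fingers":0.05,"x":0,"y":0,"z":0,"rx":0,"ry":0,"rz":0},{"fingers":0.05,"x":0,"y":0,"z":-0.04,"rx":0,"ry":0,"rz":0},{"fingers":0.05,"x":0,"y":0,"z":-0.055,"rx":0,"ry":0,"rz":0},{"fingers":0.06,"x":-0.0058,"y":-0.0608,"z":0,"rx":0,"ry":0,"rz":0},{"fingers":0.06,"x":-0.0058,"y":-0.0608,"z":0,"rx":0,"ry":0,"rz":0},{"fingers":0.06,"x":-0.0058,"y":-0.0608,"z":0,"rx":0,"ry":0,"rz":0}]'
```

```text
clock: 13.25
tcp_pos: [0.5007, 0.0546, 0.1202]
orientation: [0.0, 3.141, 0.0]
contact_force: [1.8, 0.3, -0.1]
grip_width: 0.0598
gripper_force: 0.0
```

```bash
python3 -m jog '[{"fingers":0.06,"x":-0.0058,"y":-0.0608,"z":0,"rx":0,"ry":0,"rz":0},{"fingers":0.06,"x":-0.0058,"y":-0.0608,"z":0,"rx":0,"ry":0,"rz":0},{"fingers":0.06,"x":-0.0058,"y":-0.0608,"z":0,"rx":0,"ry":0,"rz":0},{"fingers":0.06,"x":-0.0058,"y":-0.0608,"z":0,"rx":0,"ry":0,"rz":0},{"fingers":0.06,"x":-0.0058,"y":-0.0608,"z":0,"rx":0,"ry":0,"rz":0},{"fingers":0.06,"x":0,"y":0,"z":0,"rx":0,"ry":0,"rz":0},{"fingers":0.06,"x":0,"y":0,"z":0,"rx":0,"ry":0,"rz":0}]'; python3 - <<'E'
from h import *
p,d=snap('wrist','w6.png')
print(cup_or_cap('wrist',p,d,'yellow',(.53,-.25),.04),cup_or_cap('wrist',p,d,'blue',(.607,-.344),.04),r.get_obs()['tcp_pos'])
p,d=snap('top','t3.png')
print(cup_or_cap('top',p,d,'red',(.482,.237),.03))
E
```

```text
clock: 14.12
tcp_pos: [0.529, -0.2473, 0.1195]
orientation: [-0.002, -3.141, -0.001]
contact_force: [-0.0, 1.2, -0.3]
grip_width: 0.0601
gripper_force: 0.0
(array([ 0.529 , -0.2508,  0.0548]), array([0.0214, 0.022 ]), 1123) (array([ 0.5976, -0.3503,  0.0543]), array([0.0058, 0.008 ]), 70) [ 0.52925868 -0.24618772  0.11948131]
(array([0.4829, 0.2379, 0.0647]), array([0.0178, 0.0205]), 32)
```

View pics/w6.png

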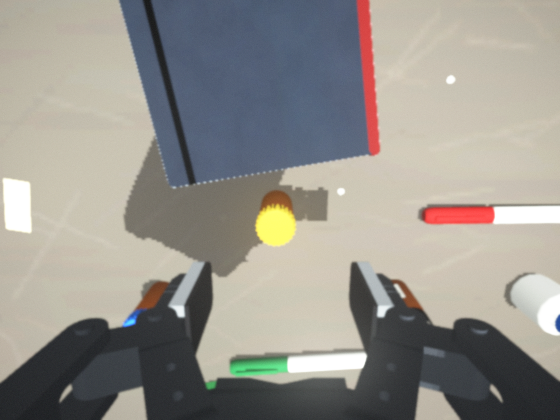

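The yellow vial is at (276,220), nearly between the fingers; black (410,300) and blue (150,300) are well clear. The red vial stands in its cup, 1 mm off centre. Now grasp yellow.

```bash
python3 -m jog '[{"fingers":0.06,"x":0,"y":-0.004,"z":0.05,"rx":0,"ry":0,"rz":0},{"fingers":0.06,"x":0,"y":0,"z":0.0515,"rx":0,"ry":0,"rz":0},{"fingers":0.06,"x":0,"y":0,"z":0,"rx":0,"ry":0,"rz":0},{"fingers":0.06,"x":0,"y":0,"z":0,"rx":0,"ry":0,"rz":0},{"fingers":0.015,"x":0,"y":0,"z":0,"rx":0,"ry":0,"rz":0},{"fingers":0.015,"x":0,"y":0,"z":0,"rx":0,"ry":0,"rz":0},{"fingers":0.015,"x":0,"y":0,"z":0,"rx":0,"ry":0,"rz":0},{"fingers":0.015,"x":0,"y":0,"z":0,"rx":0,"ry":0,"rz":0}]' 25
```

```text
clock: 15.22
tcp_pos: [0.5304, -0.252, 0.02]
orientation: [0.001, 3.139, -0.001]
contact_force: [-1.4, 1.2, 8.8]
grip_width: 0.023
gripper_force: 25.3
```

```bash
python3 -m jog '[{"fingers":0.015,"x":0,"y":0,"z":-0.03,"rx":0,"ry":0,"rz":0},{"fingers":0.015,"x":0,"y":0,"z":-0.05,"rx":0,"ry":0,"rz":0},{"fingers":0.015,"x":0.0062,"y":0.06,"z":0,"rx":0,"ry":0,"rz":0},{"fingers":0.015,"x":0.0062,"y":0.06,"z":0,"rx":0,"ry":0,"rz":0},{"fingers":0.015,"x":0.0062,"y":0.06,"z":0,"rx":0,"ry":0,"rz":0},{"fingers":0.015,"x":0.0062,"y":0.06,"z":0,"rx":0,"ry":0,"rz":0},{"fingers":0.015,"x":0.0062,"y":0.06,"z":0,"rx":0,"ry":0,"rz":0},{"fingers":0.015,"x":0.0062,"y":0.06,"z":0,"rx":0,"ry":0,"rz":0}]'
```

```text
clock: 16.23
tcp_pos: [0.4923, 0.1101, 0.0991]
orientation: [0.002, 3.14, 0.001]
contact_force: [1.5, 1.1, -0.6]
grip_width: 0.023
gripper_force: 24.7
```

```bash
python3 -m jog '[{"fingers":0.015,"x":0.006,"y":0.06,"z":0,"rx":0,"ry":0,"rz":0},{"fingers":0.015,"x":0,"y":0,"z":0,"rx":0,"ry":0,"rz":0},{"fingers":0.015,"x":0,"y":0,"z":0,"rx":0,"ry":0,"rz":0},{"fingers":0.015,"x":0,"y":0,"z":0,"rx":0,"ry":0,"rz":0}]'; python3 - <<'E'
from h import *
p,d=snap('wrist','w7.png')
print(cup_or_cap('wrist',p,d,'yellow',(.487,.166),.05),r.get_obs()['tcp_pos'])
E
```

```text
clock: 16.73
tcp_pos: [0.4868, 0.1663, 0.0985]
orientation: [0.006, 3.141, -0.001]
contact_force: [0.4, 0.2, 0.6]
grip_width: 0.0228
gripper_force: 24.7
(array([0.4851, 0.1652, 0.133 ]), array([0.0215, 0.0221]), 3406) [0.4867433  0.16634645 0.09845077]
```

```bash
python3 -m jog '[{"fingers":0.015,"x":-0.001,"y":0,"z":0.02,"rx":0,"ry":0,"rz":0},{"fingers":0.015,"x":0,"y":0,"z":0.032,"rx":0,"ry":0,"rz":0},{"fingers":0.015,"x":0,"y":0,"z":0.014,"rx":0,"ry":0,"rz":0},{"fingers":0.015,"x":0,"y":0,"z":0.006,"rx":0,"ry":0,"rz":0},{"fingers":0.015,"x":0,"y":0,"z":0,"rx":0,"ry":0,"rz":0},{"fingers":0.015,"x":0,"y":0,"z":0,"rx":0,"ry":0,"rz":0}]'
```

```text
clock: 17.52
tcp_pos: [0.488, 0.1683, 0.0269]
orientation: [0.002, 3.141, 0.001]
contact_force: [-0.0, -0.1, 0.3]
grip_width: 0.0234
gripper_force: 24.6
```

```bash
python3 -m jog '[{"fingers":0.05,"x":0,"y":0,"z":0,"rx":0,"ry":0,"rz":0},{"fingers":0.05,"x":0,"y":0,"z":0,"rx":0,"ry":0,"rz":0},{"fingers":0.05,"x":0,"y":0,"z":0,"rx":0,"ry":0,"rz":0},{"fingers":0.05,"x":0,"y":0,"z":-0.04,"rx":0,"ry":0,"rz":0},{"fingers":0.05,"x":0,"y":0,"z":-0.055,"rx":0,"ry":0,"rz":0},{"fingers":0.06,"x":-0.0132,"y":-0.057,"z":0,"rx":0,"ry":0,"rz":0},{"fingers":0.06,"x":-0.0132,"y":-0.057,"z":0,"rx":0,"ry":0,"rz":0},{"fingers":0.06,"x":-0.0132,"y":-0.057,"z":0,"rx":0,"ry":0,"rz":0}]'
```

```text
clock: 18.52
tcp_pos: [0.5272, -0.0042, 0.1217]
orientation: [-0.0, 3.141, 0.0]
contact_force: [0.5, 0.2, -1.1]
grip_width: 0.0598
gripper_force: 0.0
```

```bash
python3 -m jog '[{"fingers":0.06,"x":-0.0132,"y":-0.057,"z":0,"rx":0,"ry":0,"rz":0},{"fingers":0.06,"x":-0.0132,"y":-0.057,"z":0,"rx":0,"ry":0,"rz":0},{"fingers":0.06,"x":-0.0132,"y":-0.057,"z":0,"rx":0,"ry":0,"rz":0},{"fingers":0.06,"x":-0.0132,"y":-0.057,"z":0,"rx":0,"ry":0,"rz":0},{"fingers":0.06,"x":-0.0132,"y":-0.057,"z":0,"rx":0,"ry":0,"rz":0},{"fingers":0.06,"x":-0.0132,"y":-0.057,"z":0,"rx":0,"ry":0,"rz":0},{"fingers":0.06,"x":0,"y":0,"z":0,"rx":0,"ry":0,"rz":0},{"fingers":0.06,"x":0,"y":0,"z":0,"rx":0,"ry":0,"rz":0}]'; python3 - <<'E'
from h import *
p,d=snap('wrist','w8.png')
print(cup_or_cap('wrist',p,d,'blue',(.607,-.344),.04),r.get_obs()['tcp_pos'])
p,d=snap('top','t4.png')
print(cup_or_cap('top',p,d,'yellow',(.487,.166),.03))
E
```

```text
clock: 19.52
tcp_pos: [0.6055, -0.3443, 0.1207]
orientation: [-0.002, -3.141, -0.002]
contact_force: [0.2, 1.3, -0.7]
grip_width: 0.0599
gripper_force: 0.0
(array([ 0.606 , -0.3454,  0.055 ]), array([0.0216, 0.022 ]), 1101) [ 0.6058353  -0.34324245  0.12080236]
(array([0.4882, 0.1678, 0.0645]), array([0.0182, 0.0195]), 25)
```

View pics/w8.png

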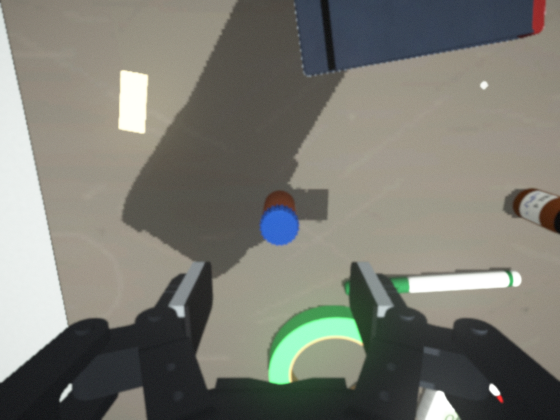

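The blue vial is at (280,222), centred between the fingers; the green pen and tape lie about 60 mm farther ahead, clear. The yellow vial is seated about 2 mm off centre.

```bash
python3 -m jog '[{"fingers":0.06,"x":0,"y":-0.0015,"z":0.05,"rx":0,"ry":0,"rz":0},{"fingers":0.06,"x":0,"y":0,"z":0.0525,"rx":0,"ry":0,"rz":0},{"fingers":0.06,"x":0,"y":0,"z":0,"rx":0,"ry":0,"rz":0},{"fingers":0.06,"x":0,"y":0,"z":0,"rx":0,"ry":0,"rz":0},{"fingers":0.015,"x":0,"y":0,"z":0,"rx":0,"ry":0,"rz":0},{"fingers":0.015,"x":0,"y":0,"z":0,"rx":0,"ry":0,"rz":0},{"fingers":0.015,"x":0,"y":0,"z":0,"rx":0,"ry":0,"rz":0},{"fingers":0.015,"x":0,"y":0,"z":0,"rx":0,"ry":0,"rz":0}]' 25
```

```text
clock: 20.62
tcp_pos: [0.6069, -0.3469, 0.0208]
orientation: [0.002, 3.139, -0.001]
contact_force: [-0.9, 1.5, 7.1]
grip_width: 0.0235
gripper_force: 24.9
```

```bash
python3 -m jog '[{"fingers":0.015,"x":0,"y":0,"z":-0.04,"rx":0,"ry":0,"rz":0},{"fingers":0.015,"x":0,"y":0,"z":-0.06,"rx":0,"ry":0,"rz":0},{"fingers":0.015,"x":0.0054,"y":0.059,"z":0,"rx":0,"ry":0,"rz":0},{"fingers":0.015,"x":0.0054,"y":0.059,"z":0,"rx":0,"ry":0,"rz":0},{"fingers":0.015,"x":0.0054,"y":0.059,"z":0,"rx":0,"ry":0,"rz":0},{"fingers":0.015,"x":0.0054,"y":0.059,"z":0,"rx":0,"ry":0,"rz":0},{"fingers":0.015,"x":0.0054,"y":0.059,"z":0,"rx":0,"ry":0,"rz":0},{"fingers":0.015,"x":0.0054,"y":0.059,"z":0,"rx":0,"ry":0,"rz":0}]'
```

```text
clock: 21.62
tcp_pos: [0.5736, 0.0095, 0.1196]
orientation: [0.002, 3.14, 0.001]
contact_force: [0.9, 0.5, -0.3]
grip_width: 0.0228
gripper_force: 24.7
```

```bash
python3 -m jog '[{"fingers":0.015,"x":0.0054,"y":0.059,"z":0,"rx":0,"ry":0,"rz":0},{"fingers":0.015,"x":0.0054,"y":0.059,"z":0,"rx":0,"ry":0,"rz":0},{"fingers":0.015,"x":0.0054,"y":0.059,"z":0,"rx":0,"ry":0,"rz":0},{"fingers":0.015,"x":0.0054,"y":0.059,"z":0,"rx":0,"ry":0,"rz":0},{"fingers":0.015,"x":0,"y":0,"z":0,"rx":0,"ry":0,"rz":0},{"fingers":0.015,"x":0,"y":0,"z":0,"rx":0,"ry":0,"rz":0},{"fingers":0.015,"x":0,"y":0,"z":0,"rx":0,"ry":0,"rz":0}]'; python3 - <<'E'
from h import *
p,d=snap('wrist','w9.png')
print(cup_or_cap('wrist',p,d,'blue',(.553,.242),.05),r.get_obs()['tcp_pos'])
E
```

```text
clock: 22.5
tcp_pos: [0.5528, 0.2416, 0.1191]
orientation: [0.006, 3.141, -0.001]
contact_force: [-0.8, -0.3, 0.3]
grip_width: 0.0234
gripper_force: 24.7
(array([0.5516, 0.2407, 0.1528]), array([0.0218, 0.0218]), 3353) [0.55284373 0.24166667 0.11904669]
```

Bottom at 0.099; lower 0.0925.

```bash
python3 -m jog '[{"fingers":0.015,"x":-0.001,"y":0,"z":0.03,"rx":0,"ry":0,"rz":0},{"fingers":0.015,"x":0,"y":0,"z":0.042,"rx":0,"ry":0,"rz":0},{"fingers":0.015,"x":0,"y":0,"z":0.014,"rx":0,"ry":0,"rz":0},{"fingers":0.015,"x":0,"y":0,"z":0.006,"rx":0,"ry":0,"rz":0},{"fingers":0.015,"x":0,"y":0,"z":0,"rx":0,"ry":0,"rz":0},{"fingers":0.015,"x":0,"y":0,"z":0,"rx":0,"ry":0,"rz":0}]'
```

```text
clock: 23.3
tcp_pos: [0.5542, 0.2439, 0.028]
orientation: [0.002, 3.14, 0.002]
contact_force: [-0.7, -0.1, -0.3]
grip_width: 0.0233
gripper_force: 24.6
```

```bash
python3 -m jog '[{"fingers":0.05,"x":0,"y":0,"z":0,"rx":0,"ry":0,"rz":0},{"fingers":0.05,"x":0,"y":0,"z":0,"rx":0,"ry":0,"rz":0},{"fingers":0.05,"x":0,"y":0,"z":0,"rx":0,"ry":0,"rz":0},{"fingers":0.05,"x":0,"y":0,"z":-0.04,"rx":0,"ry":0,"rz":0},{"fingers":0.05,"x":0,"y":0,"z":-0.06,"rx":0,"ry":0,"rz":0},{"fingers":0.05,"x":0,"y":0,"z":-0.06,"rx":0,"ry":0,"rz":0},{"fingers":0.05,"x":-0.03,"y":-0.02,"z":-0.03,"rx":0,"ry":0,"rz":0},{"fingers":0.05,"x":0,"y":0,"z":0,"rx":0,"ry":0,"rz":0}]'; python3 - <<'E'
from h import *
p,d=snap('wrist','w10.png')
cups=dict(red=(.4821,.2369),yellow=(.487,.1657),blue=(.5532,.242),green=(.5581,.1696))
for c,xy in cups.items(): print(c,xy,cup_or_cap('wrist',p,d,c,xy,.035))
snap('scene','s2.png')
for n in ['black_vial_mid','white_bottle_mid','red_vial_mid','yellow_vial_mid','blue_vial_mid','green_vial_mid']:
    for o in r.landmark_of(n,'scene')[:2]: print(n,np.round(o['xyz'],3),round(o['score'],2))
a=cv2.resize(cv2.imread('pics/w10.png'),(420,315));b=cv2.resize(cv2.imread('pics/s2.png')[140:320,190:430],(420,315))
cv2.imwrite('pics/fin.png',cv2.vconcat([a,b])[:600])
E
```

```text
clock: 24.3
tcp_pos: [0.5869, 0.2216, 0.2203]
orientation: [0.008, 3.135, 0.003]
contact_force: [-0.5, -0.0, -1.2]
grip_width: 0.05
gripper_force: 0.0
red (0.4821, 0.2369) (array([0.4797, 0.238 , 0.059 ]), array([0.022 , 0.0216]), 798)
yellow (0.487, 0.1657) (array([0.4841, 0.1686, 0.059 ]), array([0.0222, 0.0216]), 802)
blue (0.5532, 0.242) (array([0.5502, 0.244 , 0.0585]), array([0.022 , 0.0218]), 628)
green (0.5581, 0.1696) (array([0.5549, 0.1721, 0.0586]), array([0.0214, 0.0213]), 600)
black_vial_mid [ 0.606 -0.155  0.032] 0.6
white_bottle_mid [ 0.604 -0.037  0.026] 0.6
red_vial_mid [0.483 0.242 0.03 ] 0.54
yellow_vial_mid [0.488 0.17  0.032] 0.53
yellow_vial_mid [0.485 0.167 0.007] 0.37
blue_vial_mid [0.555 0.246 0.035] 0.67
blue_vial_mid [0.557 0.174 0.029] 0.5
green_vial_mid [0.558 0.174 0.032] 0.49
```

View pics/fin.png

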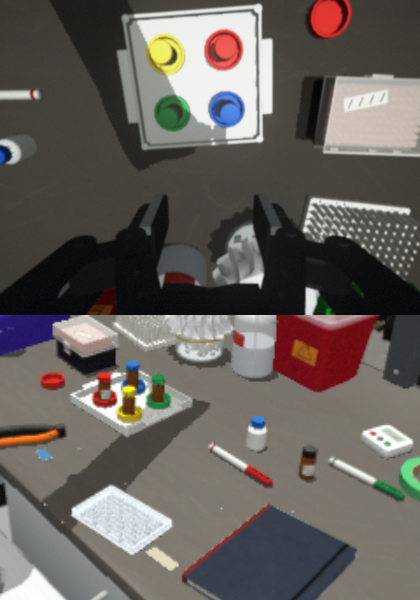

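The four vials stand upright in the matching cups (wrist view: yellow (167,52), red (224,47), green (172,112), blue (226,108)), each within 4 mm of the centre. The black vial and white bottle have not moved.

```bash
python3 -c "
from bench import r
print(r.hand_in())"
```

```text
the job is handed in; nothing more can be done
None
```

I handed the job in at about 24 s: all four colour-capped vials measured upright in their own cups, within about 4 mm of centre, and the black vial and white bottle are where they started; the hand-in returned no verdict.

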